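# Close the tablet tray and slide it under the sink riser

### The job

The pull-out tray of dishwasher tablets under the grey riser has been left out with its blue lid standing open. With closed fingertips, push the lid fully shut first, and then push the tray all the way home under the riser until it stops. Do not grip or lift anything, leave the bottle, scoop, brush and valve knob as they are, and finish clear of everything.

Things in the scene. Friction and masses are not known exactly. Their poses are not given: they have to be found in the camera images.
- riser: Fixed grey shelf riser. Origin on the floor (the work surface) under its centre; x is the way the tray slides home, y left, z up. Deck 200 (x) by 400 (y) mm, top 120 mm above the floor, front edge at x = -100 mm; legs at its y ends. The tray runs between the legs, square to the riser, at a varying y. Bottle, scoop and valve are on the deck, at least 40 mm behind its front edge.
- tray (a joint): How far the white pull-out tray stands out of its home, m: 0 = fully home (hard stop, front face 30 mm in front of the deck's front edge); grows towards riser -x, 0.135 at its outer stop. Starts 0.08 to 0.115. It slides level, stays where it is left and takes about 2 N to slide slowly.
- tray_front (a point): Middle of the top edge of the tray's flat front face, 95 mm above the floor; moves with the tray. The tray is 130 mm wide (riser y) and 160 long (riser x); its front face spans 10 to 95 mm above the floor and looks along riser -x. Axes as the riser's. The front compartment is under the lid; the back has a fixed cover.
- lid (a joint): Opening angle of the blue lid, rad: 0 = fully shut, flat on the tray (hard stop); 1.57 = upright; 1.9 = stop. Starts 1.1 to 1.7. A stiff hinge: it stays at whatever angle it is left, and takes about 1 to 3 N near the free edge to move.
- lid_hinge (a point): Middle of the lid's hinge line: on the tray's left (+y) upper edge, along riser x, 98 mm above the floor, 48 mm behind the front face. Lid: flat plate 95 mm along the hinge, 130 from hinge to free edge, 6 thick (point at mid-thickness). Opening lifts the free edge from the right (-y) up towards the left; the outer face (top when shut) looks left (+y) when upright.
- lid_edge (a point): Middle of the lid's free edge, mid-thickness, 130 mm from the hinge. Axes turn with the lid: x along the edge, y from free edge to hinge, z out of the outer face (up when shut).
- bottle: Loose blue glass bottle with a white swing-top stopper, 70 mm diameter, 190 tall, upright on the riser's deck, on the left or the right half. Origin at the centre of its underside. Leave alone.
- scoop: Loose white plastic scoop, box-shaped bowl 65 x 52 x 34 mm with a 75 mm handle along its +x at rim height, lying on the other half of the deck. Origin under the centre of the bowl. Leave alone.
- brush: Loose bottle brush lying on the floor to the right (-y) of the tray, 270 mm long along its x and 44 mm high, black handle to -x, grey bristle head to +x. Origin on the floor under its middle. Leave alone.
- valve_end (a point): End of the chrome knob's bar grip on the supply valve, 18 mm from its turning axis; the valve stands at the middle of the deck towards the back, about 50 mm across. Leave unturned.

How it is judged:
By the outcome, as a careful person would: the job done as asked, in the order asked, and still so for the second after the job is handed in, with the robot touching nothing.
It also fails if it takes over 48 s, if anything falls off the work surface, if the arm or the gripper's body presses on something with over 40 N, if the wrist force passes 120 N, or if a joint passes its speed limit or range.

### The arm

A 6-joint arm with a two-finger parallel gripper is mounted at the origin on the work surface. World frame = base frame: x ahead of the robot, y to its left, z up, the work surface at z = 0. Lengths are in m, angles in rad, forces in N, time in s.
With the tool pointing down it reaches from about 0.425 to 0.95 m from the base axis. Payload 14.7 kg.
Tool frame: the origin (TCP) lies at the very end of the fingers, on their centre line; the grasp point (between the pads) lies 19 mm behind it (r.grip_depth is the distance from the TCP to the grasp point, in m); z points along the fingers, y is the line along which they close (so a half turn about z gives the same grasp; the last joint's range is limited). The gripper opens to 85 mm and grips with 20 to 120 N. Pads are 22 mm wide; open, the fingers measure 114 mm over their backs; the gripper's body (76 mm by 85 mm) begins 54 mm behind the grasp point. The pads swing forward as they close: fully open they stand 13 mm farther back than shut.
Start: joints at [1.267, 0.48, 1.596, -0, 1.065, -0.047], TCP at [0.165, 0.629, 0.231] pointing down, gripper open.
Joint ranges: [-2.75, 2.75], [-0.82, 2.05], [0.23, 2.67], [-1.56, 4.7], [0.09, 2.69], [-2.92, 2.92]. Speed limits (rad/s): [1.89, 1.89, 2.39, 3.01, 3.01, 3.01].

### API

Orientations are given as [roll, pitch, yaw] about the fixed x, y, z axes, in that order (R = Rz(yaw) Ry(pitch) Rx(roll)).
In Python, from bench import status, viewer, job, r gives the robot as it stands.
- The arm moves only by the tool apply_moves, never from a script. Its argument "steps" is a list of rows, each a list of 4 numbers: the shift along the tool's x, y, z in m, then the turn about the tool's z in units of 5 degrees (1.0 is 5 degrees). In form: [[dx, dy, dz, yaw], ...]. A call has 1 to 12 rows; each row is the pose to reach, as a shift and turn from the pose commanded when the call began, along the tool's axes at that moment; what a row does not reach only later rows make up. A row lasts 1/12 s, in which the tool goes at most 41.7 mm and 7.16 degrees, less where a joint would pass 70% of its speed; a pose out of reach is approached as far as the arm can. A call with a gripper value outside its range is refused whole. "grip" is the finger opening in m, from 0 to 0.0854, set as the call begins (left out, the last holds). The fingers move at their own pace and stop on an object; "squeeze" is the grip in N (left out, the last holds). Time passes only in rows, so rows that repeat a pose let the fingers close. It gives the time, the measured TCP pose, the force, the opening and the grip force at its end, in the units of the state.
- status.read_state(): the state, without advancing time (a new reading comes with each control period).
- viewer.read_camera(name): name is "side" or "top"; returns the picture (384x512x3 uint8, red, green, blue); there is no depth.
- viewer.camera_info(name): a dict with "camera_matrix" (3x3 intrinsics, pixels), "R" (3x3) and "t" (3): a world point X has camera coordinates R X + t. Camera axes: x right, y down, z forward; pixel columns grow to the right and rows downward; lengths in m; the calibration is good to about 2 mm. A picture is of the moment at which its call begins. camera_info takes no time and is no camera call.
- job.sign_off(): hands the job in; it is judged then, once.
The state is a dict: "clock": time; "q": joint angles; "qvel": joint speeds; "tau": joint torques, N m; "ee_pos": TCP position; "orientation": TCP orientation; "force": force on the tool from outside, world axes, zero at the start; "ft_torque": the same for the moment, N m; "width": opening from 0.0 (shut) to 1.0 (fully open); "grasp_force": force on a finger pad.
Only numpy, scipy, OpenCV 4.12 (cv2) and the standard library are available. Lean on these libraries where they do the work, as an engineer would, in place of code of your own. Each camera call takes 0.05 s, during which the arm holds its last target. There are 200 camera calls.

## Working session

There is one attempt and no reset: what is moved stays moved. The work goes in short steps, Python scripts to look and compute and a tool call to move; the robot and the scene stay as the last step left them, time stands still between calls to the robot, and variables do not carry over. Pictures are saved under pics/ and viewed, at most 10 in all, crops included, and the job is handed in when it is done.

Besides the shell and the picture viewer there is one more tool, called after ">>>" by a JSON object that holds its "api" and its "payload", one argument or row to a line. apply_moves: Moves the arm, as the interface text tells. Its arguments: {"type":"object","properties":{"steps":{"type":"array","items":{"type":"array","items":{"type":"number"}}},"grip":{"type":"number"},"squeeze":{"type":"number"}},"required":["steps"]}

```bash
mkdir -p pics; python3 - <<'E'
from bench import status, viewer, job, r
import cv2,numpy as np
for n in("side","top"):
    im=viewer.read_camera(n); cv2.imwrite(f"pics/{n}0.png",cv2.resize(im[:,:,::-1],(800,600),interpolation=cv2.INTER_CUBIC))
    i=viewer.camera_info(n); print(n,np.round(i["camera_matrix"],1).tolist(),np.round(i["R"],3).tolist(),np.round(i["t"],3).tolist(), np.round(-i["R"].T@i["t"],3))
s=status.read_state(); print(s)
E
```

```text
side [[431.2, 0.0, 260.4], [0.0, 431.2, 197.2], [0.0, 0.0, 1.0]] [[0.39, -0.921, 0.006], [-0.611, -0.263, -0.747], [0.689, 0.288, -0.665]] [-0.226, 0.434, 0.455] [ 0.039 -0.224  0.628]
top [[425.7, 0.0, 255.4], [0.0, 425.7, 189.9], [0.0, 0.0, 1.0]] [[-0.022, -1.0, 0.017], [-0.984, 0.019, -0.176], [0.175, -0.021, -0.984]] [0.005, 0.589, 0.902] [0.422 0.012 0.991]
{'clock': 0.1, 'q': array([ 1.26739730e+00,  4.80729720e-01,  1.59680879e+00, -2.00209869e-05,
        1.06513474e+00, -4.65487434e-02]), 'qvel': array([-0.0001691 , -0.00111032, -0.00011523, -0.00052701, -0.00063201,
       -0.00025138]), 'tau': array([ 1.69073432e-03, -9.52259374e+01, -4.31047475e+01,  1.03987959e-04,
        5.22503877e-03,  7.94038328e-06]), 'ee_pos': array([0.16496371, 0.62832757, 0.23076292]), 'orientation': array([-3.14051241e+00, -3.27962727e-05,  2.88475206e+00]), 'force': array([-0.78138073, -0.7891361 , -0.32740131]), 'ft_torque': array([-0.00887282, -0.05179198,  0.05841505]), 'grasp_force': 0.0, 'width': 1.001141807717995}
```

View pics/side0.png

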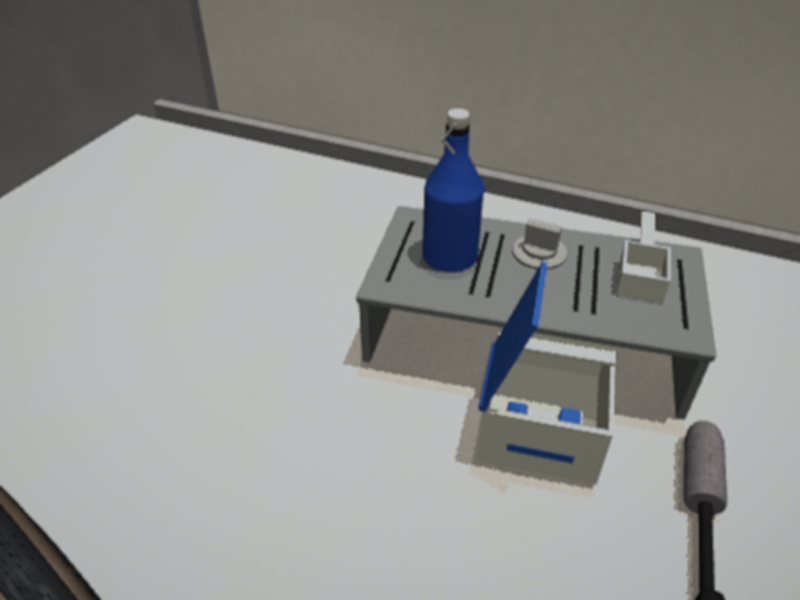

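View pics/top0.png

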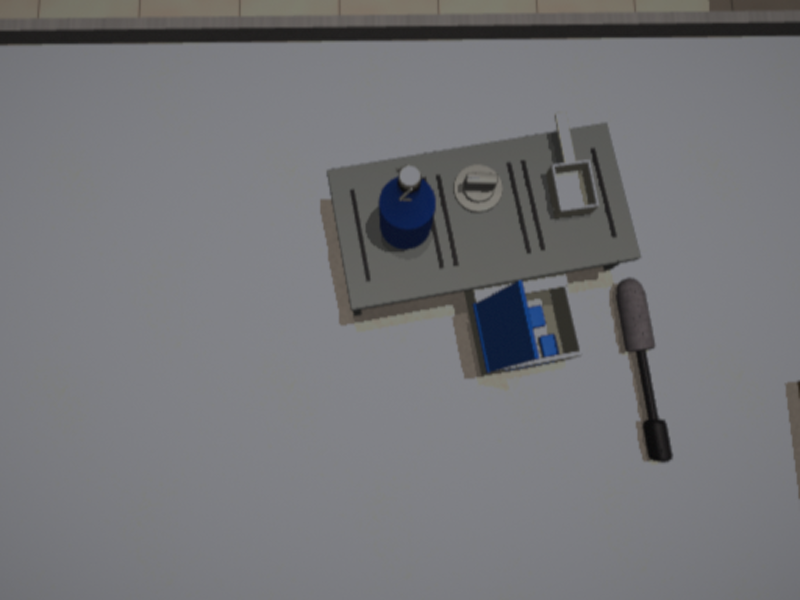

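The side picture shows the deck front corners at (359,299) and (714,354), and the tray front's top edge from (481,412) to (611,434). The lid's free edge runs from (540,325) to (545,263). In the top picture the deck corners are (329,170), (606,123), (639,259) and (352,308), the tray front runs from (484,373) to (580,355), and the lid's free edge from (536,361) to (521,283). The brush is to the right of the tray.

```bash
cat > h.py <<'E'
from bench import status, viewer, job, r
import numpy as np, cv2
C={n:viewer.camera_info(n) for n in("side","top")}
def ray(n,u,v):
    c=C[n]; d=c["R"].T@np.linalg.inv(c["camera_matrix"])@np.array([u/1.5625,v/1.5625,1]); return -c["R"].T@c["t"],d
def atz(n,u,v,z):
    o,d=ray(n,u,v); return o+d*(z-o[2])/d[2]
def tri(a,b):
    A=np.zeros((3,3));y=np.zeros(3)
    for n,p in(("side",a),("top",b)):
        o,d=ray(n,*p); d=d/np.linalg.norm(d); M=np.eye(3)-np.outer(d,d); A+=M;y+=M@o
    return np.linalg.solve(A,y)
def proj(n,X):
    c=C[n]; p=c["camera_matrix"]@(c["R"]@X+c["t"]); return p[:2]/p[2]*1.5625
E
python3 - <<'E'
from h import *
np.set_printoptions(precision=4,suppress=True)
from scipy.optimize import least_squares
obs=[("top",(329,170),(.1,.2)),("top",(606,123),(.1,-.2)),("top",(639,259),(-.1,-.2)),("top",(352,308),(-.1,.2)),
("side",(359,299),(-.1,.2)),("side",(714,354),(-.1,-.2)),("side",(400,207),(.1,.2)),("side",(703,246),(.1,-.2))]
def W(p,x,y,z): c,s=np.cos(p[2]),np.sin(p[2]); return np.array([p[0]+c*x-s*y,p[1]+s*x+c*y,z])
f=lambda p:np.concatenate([proj(n,W(p,*l,.12))-q for n,q,l in obs])
s=least_squares(f,[.7,0,0]);p=s.x;print("riser",p,s.fun)
def L(X): c,s_=np.cos(p[2]),np.sin(p[2]); d=X-np.array([p[0],p[1],0]); return np.array([c*d[0]+s_*d[1],-s_*d[0]+c*d[1],d[2]])
for n,q in(("side",(481,412)),("side",(611,434)),("top",(484,373)),("top",(580,355))): print("tray",n,L(atz(n,*q,.095)))
for a,b in(((540,325),(536,361)),((545,263),(521,283)) ): X=tri(a,b);print("edge",X,L(X),proj("side",X)-a,proj("top",X)-b)
E
```

```text
riser [ 0.6915 -0.1229  0.1604] [-3.0583 -1.5726  1.5345 -1.9809  3.2453 -1.457  -1.4446  1.7972 -4.2764
 -2.5484  4.7246  2.854  -2.4413 -2.772   0.1642  0.8577]
tray side [-0.2134  0.0326  0.095 ]
tray side [-0.2099 -0.0962  0.095 ]
tray top [-0.2127  0.039   0.095 ]
tray top [-0.2124 -0.0941  0.095 ]
edge [ 0.4811 -0.1632  0.2248] [-0.2141 -0.0062  0.2248] [-3.5718  0.4585] [ 2.5279 -0.9904]
edge [ 0.5722 -0.1479  0.2243] [-0.1217 -0.0057  0.2243] [ 0.045  -0.0072] [-0.0347  0.0142]
```

>>> {"api": "apply_moves", "payload": {
  "steps": [
    [-0.02,-0.015,0,-0.2],
    [-0.05,-0.04,-0.005,-0.6],
    [-0.08,-0.065,-0.01,-1.2],
    [-0.11,-0.09,-0.015,-1.8],
    [-0.14,-0.113,-0.02,-2.4],
    [-0.17,-0.136,-0.02,-3.0],
    [-0.205,-0.162,-0.02,-3.6],
    [-0.24,-0.19,-0.02,-4.2],
    [-0.275,-0.217,-0.02,-4.78],
    [-0.31,-0.245,-0.02,-4.78],
    [-0.345,-0.27,-0.02,-4.78],
    [-0.37,-0.293,-0.02,-4.78]
  ],
  "grip": 0
}}

```text
clock: 1.1
ee_pos: [0.4471, 0.2532, 0.2513]
orientation: [3.142, 0.0, -2.981]
force: [0.8, 0.8, 0.1]
width: -0.005
grasp_force: 0.0
```

```bash
cat >> h.py <<'E'
P=np.array([.6915,-.1229]);TH=.1604
def to_riser(X):
    c,s=np.cos(TH),np.sin(TH); d=X[:2]-P; return np.array([c*d[0]+s*d[1],-s*d[0]+c*d[1],X[2]])
def st():
    s=status.read_state(); f=s["force"]; c,n=np.cos(TH),np.sin(TH)
    print("t",s["clock"],"riser pos",np.round(to_riser(s["ee_pos"]),4),"rpy",np.round(s["orientation"],3),"F(riser)",np.round([c*f[0]+n*f[1],-n*f[0]+c*f[1],f[2]],2),"q",np.round(s["q"],2),"w",round(s["width"],2))
E
python3 -c "from h import *;st()"
```

```text
t 1.1 riser pos [-0.1812  0.4103  0.2513] rpy [ 3.142  0.    -2.981] F(riser) [0.96 0.65 0.15] q [ 0.46  0.27  1.88  0.    0.99 -1.28] w -0.0
```

>>> {"api": "apply_moves", "payload": {
  "steps": [
    [0,-0.03,0,0],
    [0,-0.065,0,0],
    [0,-0.1,0,0],
    [0,-0.135,0,0],
    [0,-0.17,0.01,0],
    [0,-0.205,0.02,0],
    [0,-0.24,0.03,0],
    [0,-0.27,0.04,0],
    [0,-0.295,0.05,0],
    [0,-0.31,0.055,0],
    [0,-0.32,0.056,0],
    [0,-0.32,0.056,0]
  ]
}}

```text
clock: 2.1
ee_pos: [0.4972, -0.0624, 0.1949]
orientation: [3.142, -0.001, -2.983]
force: [-0.7, 0.5, 0.7]
width: -0.004
grasp_force: 0.0
```

```bash
python3 -c "
from h import *;st()
s=viewer.read_camera('side');t=viewer.read_camera('top')
im=np.hstack([s[100:350,170:],t[60:310,130:472]])[:,:,::-1]
cv2.imwrite('pics/a.png',cv2.resize(im,(800,293)))"
```

```text
t 2.1 riser pos [-0.1822  0.0908  0.1949] rpy [ 3.142e+00 -1.000e-03 -2.983e+00] F(riser) [-0.59  0.63  0.66] q [-0.19  0.32  1.97 -0.    0.85 -1.91] w -0.0
```

View pics/a.png

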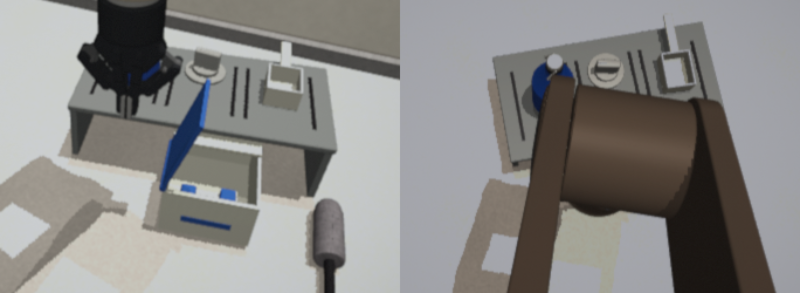

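The shut fingertip is to the left of the lid, near crop pixel (128,115), with the lid, bottle, brush and scoop untouched. Next I push along the lid's arc.

>>> {"api": "apply_moves", "payload": {
  "steps": [
    [0,-0.025,0,0],
    [0,-0.045,0,0],
    [0,-0.055,0,0],
    [0,-0.063,0,0],
    [0,-0.07,0.001,0],
    [0,-0.077,0.004,0],
    [0,-0.084,0.007,0],
    [0,-0.091,0.011,0],
    [0,-0.097,0.015,0],
    [0,-0.102,0.019,0],
    [0,-0.107,0.023,0],
    [0,-0.111,0.027,0]
  ]
}}

```text
clock: 3.2
ee_pos: [0.5149, -0.171, 0.1678]
orientation: [3.141, -0.0, -2.981]
force: [-0.5, -0.0, 1.6]
width: 0.0
grasp_force: 0.6
```

```bash
python3 -c "
from h import *;st()
s=viewer.read_camera('side')
im=s[100:350,170:][:,:,::-1]
cv2.imwrite('pics/b.png',cv2.resize(im,None,fx=1.6,fy=1.6))"
```

```text
t 3.2 riser pos [-0.182  -0.0193  0.1678] rpy [ 3.141 -0.    -2.981] F(riser) [-0.5   0.05  1.64] q [-0.38  0.41  1.91 -0.    0.82 -2.11] w 0.0
```

View pics/b.png

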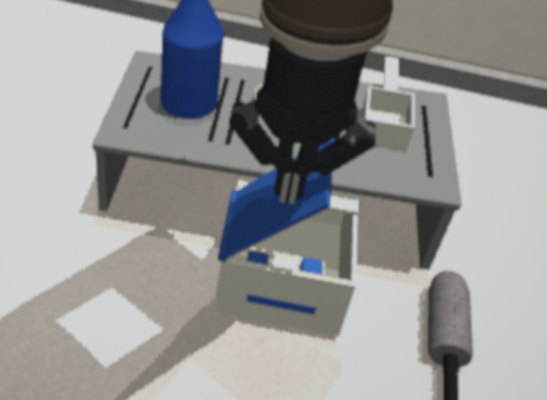

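The lid is down to about 0.75 rad, with the fingertip on its outer face near (290,195). I carry on along the arc.

>>> {"api": "apply_moves", "payload": {
  "steps": [
    [0,-0.005,0.006,0],
    [0,-0.01,0.012,0],
    [0,-0.016,0.019,0],
    [0,-0.02,0.026,0],
    [0,-0.023,0.034,0],
    [0,-0.025,0.042,0],
    [0,-0.027,0.049,0],
    [0,-0.028,0.055,0],
    [0,-0.029,0.06,0],
    [0,-0.029,0.063,0],
    [0,-0.029,0.065,0],
    [0,-0.029,0.066,0]
  ]
}}

```text
clock: 4.25
ee_pos: [0.5194, -0.199, 0.1021]
orientation: [3.141, -0.0, -2.981]
force: [-1.1, -1.5, 0.4]
width: -0.0
grasp_force: 0.5
```

```bash
python3 -c "
from h import *;st()"
```

```text
t 4.25 riser pos [-0.1821 -0.0477  0.1021] rpy [ 3.141 -0.    -2.981] F(riser) [-1.37 -1.29  0.45] q [-0.42  0.52  1.93 -0.    0.7  -2.15] w -0.0
```

>>> {"api": "apply_moves", "payload": {
  "steps": [
    [0,0,0.001,0],
    [0,0,0.002,0],
    [0,0,0.002,0],
    [0,0,0.002,0]
  ]
}}

```text
clock: 4.58
ee_pos: [0.5198, -0.1991, 0.1009]
orientation: [-3.141, 0.001, -2.981]
force: [-1.2, 2.1, 8.0]
width: -0.003
grasp_force: 3.6
```

>>> {"api": "apply_moves", "payload": {
  "steps": [
    [0,0,0.001,0],
    [0,0,0.002,0],
    [0,0,0.002,0],
    [0,0,0.002,0]
  ]
}}

```text
clock: 4.92
ee_pos: [0.521, -0.1991, 0.1004]
orientation: [-3.14, 0.003, -2.981]
force: [-2.1, 8.0, 32.1]
width: -0.006
grasp_force: 15.9
```

Force rose sharply at z = 0.1004, so the lid is on its hard stop. I back off upward and move in front of the tray.

>>> {"api": "apply_moves", "payload": {
  "steps": [
    [0,0,-0.01,0],
    [0,0,-0.03,0],
    [0,0,-0.055,0],
    [0,0,-0.06,0],
    [0.02,0.004,-0.06,0],
    [0.045,0.01,-0.06,0],
    [0.07,0.019,-0.06,0],
    [0.09,0.019,-0.06,0],
    [0.095,0.019,-0.05,0],
    [0.095,0.019,-0.02,0],
    [0.095,0.019,0.01,0],
    [0.095,0.019,0.027,0]
  ]
}}

```text
clock: 5.92
ee_pos: [0.4219, -0.1953, 0.0695]
orientation: [3.141, -0.0, -2.982]
force: [-1.6, -0.0, -0.4]
width: 0.0
grasp_force: 0.0
```

```bash
python3 -c "
from h import *;st()
s=viewer.read_camera('side')
im=s[100:350,170:][:,:,::-1]
cv2.imwrite('pics/c.png',cv2.resize(im,None,fx=2.3,fy=2.3))"
```

```text
t 5.9167 riser pos [-0.2777 -0.0284  0.0695] rpy [ 3.141 -0.    -2.982] F(riser) [-1.54  0.23 -0.41] q [-0.5   0.48  2.15  0.    0.51 -2.23] w 0.0
```

View pics/c.png

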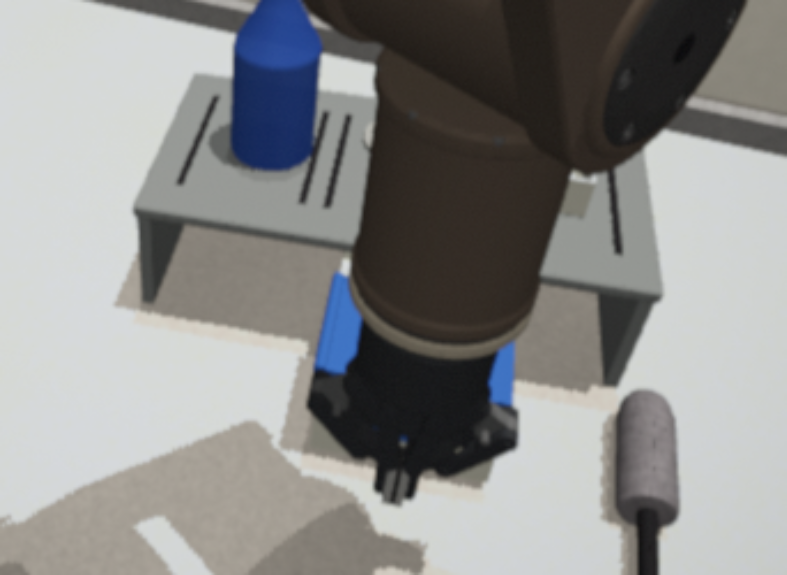

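The lid is flat, with blue visible around (340,320) and (500,370), and the fingertips are in front of the tray face near (395,485). I push it home.

>>> {"api": "apply_moves", "payload": {
  "steps": [
    [-0.015,0,0,0],
    [-0.03,0,0,0],
    [-0.04,0,0,0],
    [-0.046,0,0,0],
    [-0.051,0,0,0],
    [-0.056,0,0,0],
    [-0.062,0,0,0],
    [-0.068,0,0,0],
    [-0.074,0,0,0],
    [-0.08,0,0,0],
    [-0.085,0,0,0],
    [-0.09,0,0,0]
  ]
}}

```text
clock: 6.97
ee_pos: [0.512, -0.1811, 0.0713]
orientation: [3.142, -0.0, -2.981]
force: [-1.7, 0.1, 0.8]
width: 0.004
grasp_force: 0.9
```

>>> {"api": "apply_moves", "payload": {
  "steps": [
    [-0.006,0,0,0],
    [-0.012,0,0,0],
    [-0.018,0,0,0],
    [-0.023,0,0,0],
    [-0.027,0,0,0],
    [-0.031,0,0,0],
    [-0.034,0,0,0],
    [-0.036,0,0,0],
    [-0.038,0,0,0],
    [-0.04,0,0,0]
  ]
}}

```text
clock: 7.8
ee_pos: [0.5511, -0.1748, 0.0713]
orientation: [3.142, -0.0, -2.981]
force: [-1.9, 0.0, -0.4]
width: 0.003
grasp_force: 0.8
```

```bash
python3 -c "
from h import *;st()"
```

```text
t 7.8 riser pos [-0.1469 -0.0288  0.0713] rpy [ 3.142 -0.    -2.981] F(riser) [-1.87  0.34 -0.39] q [-0.36  0.59  1.9  -0.    0.66 -2.09] w 0.0
```

>>> {"api": "apply_moves", "payload": {
  "steps": [
    [-0.001,0,0,0],
    [-0.002,0,0,0],
    [-0.003,0,0,0],
    [-0.004,0,0,0],
    [-0.004,0,0,0]
  ]
}}

```text
clock: 8.22
ee_pos: [0.5552, -0.1742, 0.0713]
orientation: [-3.141, 0.0, -2.981]
force: [-0.2, -0.8, 0.5]
width: -0.0
grasp_force: 0.1
```

>>> {"api": "apply_moves", "payload": {
  "steps": [
    [-0.001,0,0,0],
    [-0.002,0,0,0],
    [-0.003,0,0,0],
    [-0.003,0,0,0]
  ]
}}

```text
clock: 8.55
ee_pos: [0.5573, -0.1738, 0.0713]
orientation: [3.141, -0.001, -2.981]
force: [-6.5, -3.1, 4.1]
width: 0.002
grasp_force: 3.3
```

>>> {"api": "apply_moves", "payload": {
  "steps": [
    [-0.001,0,0,0],
    [-0.002,0,0,0],
    [-0.003,0,0,0],
    [-0.003,0,0,0]
  ]
}}

```text
clock: 8.88
ee_pos: [0.5573, -0.1736, 0.0712]
orientation: [3.14, -0.006, -2.981]
force: [-25.6, -12.1, 17.7]
width: -0.001
grasp_force: 13.4
```

It has hit a hard stop: the force climbed with no motion. I back off, then lift and swing clear to check.

>>> {"api": "apply_moves", "payload": {
  "steps": [
    [0.005,0,0,0],
    [0.02,0,0,0],
    [0.045,0,0,0],
    [0.07,0,0,0],
    [0.08,0,-0.015,0],
    [0.08,0,-0.045,0],
    [0.08,0,-0.08,0],
    [0.08,0,-0.115,0],
    [0.08,0.02,-0.14,0],
    [0.08,0.05,-0.15,0],
    [0.08,0.085,-0.15,0],
    [0.08,0.12,-0.15,0]
  ]
}}

```text
clock: 9.88
ee_pos: [0.4632, -0.0668, 0.2225]
orientation: [-3.141, 0.003, -2.983]
force: [0.0, -0.5, -0.5]
width: -0.002
grasp_force: 0.0
```

>>> {"api": "apply_moves", "payload": {
  "steps": [
    [0,0.03,0,0],
    [0,0.065,0,0],
    [0,0.1,0,0],
    [0,0.135,0,0],
    [0,0.17,0,0],
    [0,0.205,0,0],
    [0,0.24,0,0],
    [0,0.275,0,0],
    [0,0.305,0,0],
    [0,0.32,0,0],
    [0,0.32,0,0]
  ]
}}

```text
clock: 10.8
ee_pos: [0.4114, 0.2514, 0.2215]
orientation: [3.141, 0.001, -2.979]
force: [-0.2, 0.3, 0.1]
width: -0.001
grasp_force: 0.0
```

```bash
python3 -c "
from h import *;st()
s=viewer.read_camera('side');t=viewer.read_camera('top')
cv2.imwrite('pics/d.png',cv2.resize(s[:,:,::-1],(800,600),interpolation=cv2.INTER_CUBIC))
cv2.imwrite('pics/e.png',cv2.resize(t[:,:,::-1],(800,600),interpolation=cv2.INTER_CUBIC))"
```

```text
t 10.8 riser pos [-0.2167  0.4142  0.2215] rpy [ 3.141e+00  1.000e-03 -2.979e+00] F(riser) [-0.18  0.35  0.15] q [ 0.49  0.26  1.98  0.    0.9  -1.25] w -0.0
```

View pics/d.png

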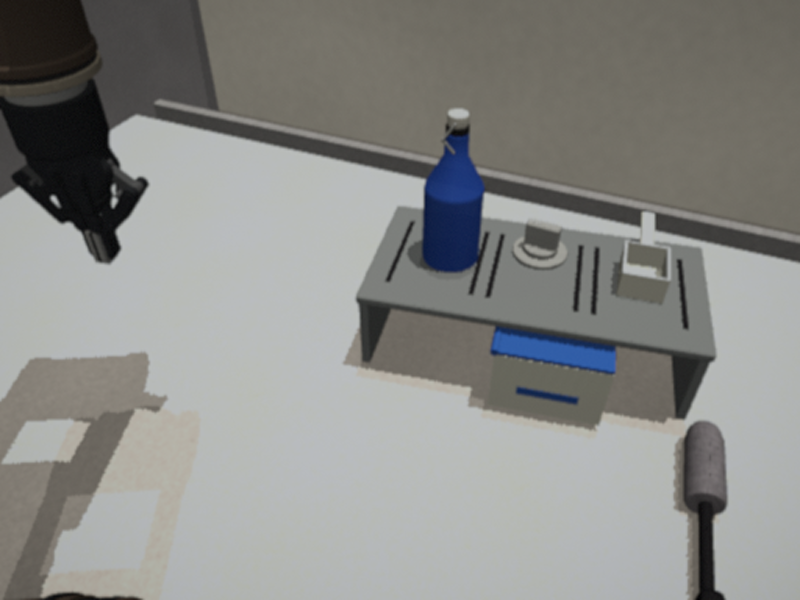

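View pics/e.png

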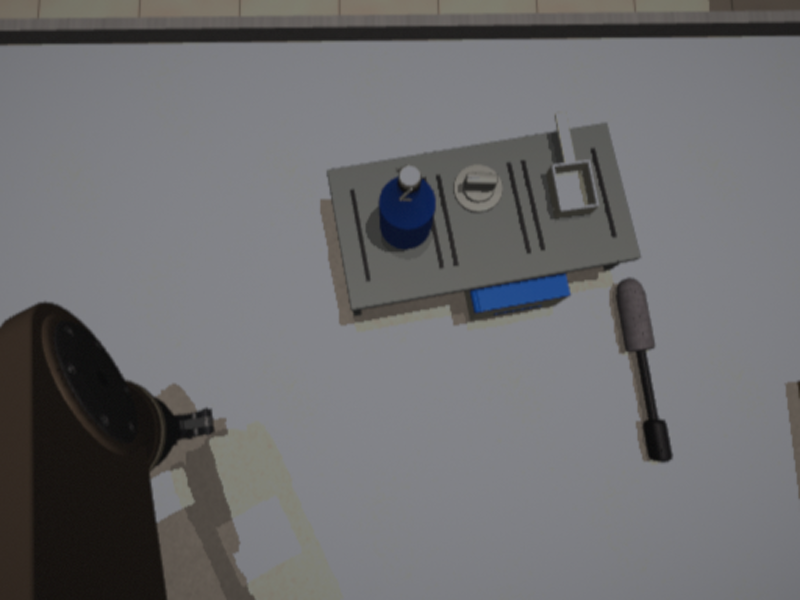

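The lid is flat and shut and the tray is home: its front edge runs from (491,352) to (614,370) in the side picture, about 30 mm proud of the deck. Bottle, scoop, valve and brush are at their original pixels, and the arm is clear.

```bash
python3 -c "
from bench import job
print(job.sign_off())"
```

```text
the job is handed in; nothing more can be done
None
```

I pushed the lid fully shut and then the tray home, each until it hit its hard stop; the bottle, scoop, brush and valve look unmoved in the final pictures, the arm is clear, and the job was handed in at about 11 s.

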